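# Feed a bar home in the cropper

## Robot

A 7-joint arm with a two-finger parallel gripper is mounted at the origin on the work surface. World frame = base frame: x ahead of the robot, y to its left, z up, the work surface at z = 0. Lengths are in m, angles in degrees, forces in N, time in s.
With the tool pointing down it reaches from about 0.4 to 0.85 m from the base axis. Payload 10.4 kg.
Tool frame: the origin (TCP) lies between the finger pads; the fingertips stand 11 mm ahead of it and the grasp point (between the pads) lies 8 mm behind it; z points along the fingers, y is the line along which they close (so a half turn about z gives the same grasp; the last joint's range is limited). The gripper opens to 87 mm and grips with 3 to 60 N. Pads are 19 mm wide; open, the fingers measure 117 mm over their backs; the gripper's body (75 mm by 190 mm) begins 51 mm behind the grasp point.
Start: joints at [73.705, 19.034, -3.707, 83.658, 1.238, 77.344, -5.071], TCP at [0.162, -0.604, 0.234] pointing down, gripper open.
Joint ranges: [-148.97, 148.97], [-28.65, 121.19], [-84.17, 76.75], [9.2, 138.47], [-72.65, 252.65], [3.7, 117.97], [-149.18, 149.18]. Speed limits (degrees/s): [127.2, 127.2, 159.86, 159.86, 180, 180, 180].

## Interface

Orientations are given as [roll, pitch, yaw] about the fixed x, y, z axes, in that order (R = Rz(yaw) Ry(pitch) Rx(roll)).
In Python, from station import arm gives the robot as it stands.
- The arm moves only by the shell command python3 -m inch 'ROWS' [FORCE]. ROWS is JSON, a list of rows, each a list of 3 entries, a list of its own where there are three numbers: the shift along the tool's x, y, z in mm, then the turn about the tool's z in rad, then the closure in counts, from 0 (fully open) to 255 (shut). In form: [[[tx, ty, tz], turn, claw], ...]. A call has exactly 5 rows; each row is the pose to reach, as a shift and turn from the pose commanded when the call began, along the tool's axes at that moment; what a row does not reach only later rows make up. A row lasts 1/10 s, in which the tool goes at most 50 mm and 8.59 degrees, less where a joint would pass 70% of its speed; a pose out of reach is approached as far as the arm can. A call with a gripper value outside its range is refused whole. The fingers move at their own pace and stop on an object; FORCE is the grip in N (left out, the last holds). Time passes only in rows, so rows that repeat a pose let the fingers close, or fill a call up. It gives the time, the measured TCP pose, the force, the opening and the grip force at its end, in the units of the state.
- arm.observe(): the state, without advancing time (a new reading comes with each control period).
- arm.capture(name): name is "scene" or "top" or "wrist"; returns the picture (420x560x3 uint8, red, green, blue); there is no depth.
- arm.camera_params(name): a dict with "intrinsics" (3x3 intrinsics, pixels), "k1" (the pictures are not rectified: a ray, as slopes to the right and down, at radius r is drawn at 1 + k1 r^2 times it, then the intrinsics apply), "extrinsics" (4x4, takes a point from world to camera coordinates). Camera axes: x right, y up, looking along -z (the intrinsics and any distortion apply to the point x, -y, -z); pixel columns grow to the right and rows downward; lengths in m; the calibration is good to about 2 mm. A picture is of the moment at which its call begins: read the wrist's pose just before it. camera_params takes no time and is no camera call; for the wrist camera it gives the pose at the moment of the call.
- arm.hand_in(): hands the job in; it is judged then, once.
The state is a dict: "time": time; "joint_positions": joint angles; "joint_vel": joint speeds; "joint_torque": joint torques, N m; "position": TCP position; "tcp_rot": TCP orientation; "wrist_force": force on the tool from outside, world axes, zero at the start; "torque": the same for the moment, N m; "grip_width": finger opening in m; "grip_force": force on a finger pad.
Only numpy, scipy, OpenCV 4.12 (cv2) and the standard library are available. Lean on these libraries where they do the work, as an engineer would, in place of code of your own. Each camera call takes 0.05 s, during which the arm holds its last target. There are 200 camera calls.

## Task

Lay the long square bar in the feed channel of the green bar cropper and slide it in under the guard until you feel it fully home against the stop hidden inside, then let go of it. Do it gently: the stop is only held by friction and must not be shoved out of its setting.

Things in the scene. Friction and masses are not known exactly. Their poses are not given: they have to be found in the camera images.
- bar: The long square bar: dark steel, 24 x 24 mm and 170 mm long, 0.58 to 0.89 kg, lying loose on the bench beside a short square bar (24 x 24 x 90 mm) and a flat bar (40 x 170 x 10 mm), in any order. Origin: centre of its underside; y along its length, z up.
- gauge: Green bar cropper, fixed; feed is towards its +y. Origin: at bench height on the channel's centre line, under the guard's mouth. Channel: floor 30 mm above the bench, 36 mm wide between walls 8 mm high, open from y -230 mm to 0. Guard over y 0 to 140: 82 wide, top 86 mm above the bench; opening 62 wide, 50 mm high above the channel floor. Head 170 mm tall and lever beyond.
- pad (a joint): Sprung brass contact pad on the face of the hidden stop plate, m: 0 untouched, 0.008 pressed flush with the plate (bar fully home). Its spring gives only about 0.5 N; friction holds the bar against it once let go.
- stop (a joint): Stop plate hidden in the guard, across the channel, at a different depth each time: 20 to 50 mm past the mouth (a seated bar's centre is 65 to 35 mm before the mouth). Value: how far it has been shoved out of its setting, m; 0 as set. It gives way at about 45 N.
Things that resemble listed ones, but are neither listed nor needed, are in the scene too. Leave any brown or white look-alike of the bar alone.

How it is judged:
By the outcome, as a careful person would: the job done as asked, in the order asked, and still so for the second after the job is handed in, with the robot touching nothing.
It also fails if it takes over 40 s, if anything falls off the work surface, if the arm or the gripper's body presses on something with over 40 N, if the wrist force passes 120 N, or if a joint passes its speed limit or range.

## Working session

There is one attempt and no reset: what is moved stays moved. The work goes in short steps, Python scripts to look and compute and a shell command to move; the robot and the scene stay as the last step left them, time stands still between calls to the robot, and variables do not carry over. Pictures are saved under pics/ and viewed, at most 10 in all, crops included, and the job is handed in when it is done.

```bash
ls; mkdir -p pics
python3 - <<'E'
from station import arm
import cv2,json,numpy as np
s=arm.observe();print(s)
for n in("top","scene"):
    im=arm.capture(n);cv2.imwrite(f"pics/{n}0.png",im[:,:,::-1])
    p=arm.camera_params(n);print(n,p)
E
```

```text
pics
{'time': 0.0, 'joint_positions': array([73.70398342, 19.07394041, -3.70868398, 83.70548693,  1.23795923,
       77.34454189, -5.070409  ]), 'joint_vel': array([ 0.09821531,  0.01830452, -0.04850914, -0.0271055 , -0.00293641,
        0.04416283,  0.00925686]), 'joint_torque': array([-1.40642311e-03, -6.23248744e+01,  2.36698589e-02, -3.89886475e+01,
       -6.14832784e-02,  3.98168061e-02,  1.13397164e-04]), 'position': array([ 0.16168512, -0.60333338,  0.23273691]), 'tcp_rot': array([-1.79915992e+02,  3.72103615e-03,  1.50042372e+01]), 'wrist_force': array([-0.21485658,  0.30984367, -0.16470752]), 'torque': array([0.01196424, 0.00146325, 0.01433533]), 'grip_force': 0.0, 'grip_width': 0.08700166882877824}
top {'intrinsics': array([[450.35146383,   0.        , 281.02108728],
       [  0.        , 450.35146383, 211.22827519],
       [  0.        ,   0.        ,   1.        ]]), 'k1': -0.13712704815889912, 'extrinsics': array([[-0.02411416, -0.99899414, -0.03780499, -0.11057328],
       [ 0.98404708, -0.03038702,  0.17529398, -0.56076402],
       [-0.17626644, -0.03297482,  0.98379002, -0.94682522],
       [ 0.        ,  0.        ,  0.        ,  1.        ]])}
scene {'intrinsics': array([[546.04524765,   0.        , 275.18176243],
       [  0.        , 546.04524765, 205.45121712],
       [  0.        ,   0.        ,   1.        ]]), 'k1': -0.0573611555306696, 'extrinsics': array([[ 0.81126663,  0.58466375, -0.0038402 , -0.38039225],
       [-0.4321911 ,  0.60409657,  0.6695358 ,  0.31418384],
       [ 0.39377316, -0.54151235,  0.74276986, -1.65085193],
       [ 0.        ,  0.        ,  0.        ,  1.        ]])}
```

View pics/top0.png

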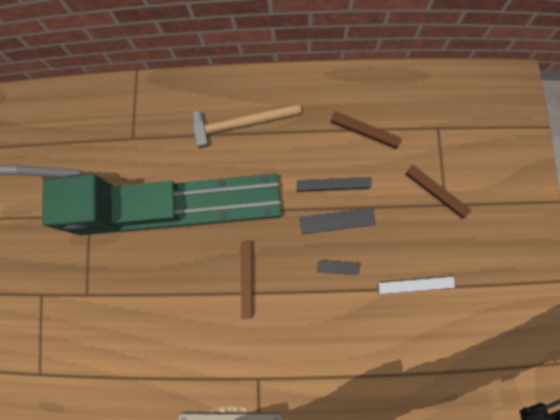

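View pics/scene0.png

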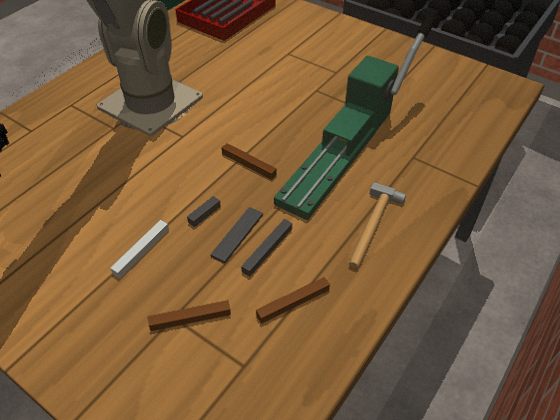

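The top view shows three dark pieces: one at (334,184), long and narrow; one at (338,220), as long but wide; and one at (338,267), short. The first fits the long square bar. The brown and white pieces are look-alikes. The cropper's channel runs from about (280,197) to its mouth at (174,202). I'll measure these and confirm with one enlarged crop.

```bash
cat > h.py <<'E'
import numpy as np,cv2
from station import arm
def ray(p,uv):
    K=p["intrinsics"];E=p["extrinsics"]
    q=cv2.undistortPoints(np.array(uv,float).reshape(-1,1,2),K,np.array([p["k1"],0,0,0,0.]))[:,0]
    d=np.c_[q[:,0],-q[:,1],-np.ones(len(q))]@E[:3,:3]
    return -E[:3,:3].T@E[:3,3],d
def cast(p,uv,z):
    o,d=ray(p,uv);t=(z-o[2])/d[:,2];return o+t[:,None]*d
def proj(p,X):
    E=p["extrinsics"];K=p["intrinsics"];c=np.atleast_2d(X)@E[:3,:3].T+E[:3,3]
    s=np.c_[c[:,0],-c[:,1]]/-c[:,2:];s=s*(1+p["k1"]*(s**2).sum(1,keepdims=True))
    return s@K[:2,:2].T+K[:2,2]
E
python3 - <<'E'
from h import *
im=cv2.imread("pics/top0.png");p=arm.camera_params("top")
hsv=cv2.cvtColor(im,cv2.COLOR_BGR2HSV)
m=((hsv[...,1]<75)&(hsv[...,2]<110)).astype(np.uint8)*255
m=cv2.morphologyEx(m,cv2.MORPH_OPEN,np.ones((3,3)))
for c in cv2.findContours(m,cv2.RETR_EXTERNAL,cv2.CHAIN_APPROX_NONE)[0]:
    if cv2.contourArea(c)<150 or c[:,0,1].min()<100 or c[:,0,1].max()>400:continue
    w=cast(p,c[:,0]+0.0,0.024)[:,:2]
    r=cv2.minAreaRect((w*1000).astype(np.float32));print(c[:,0].mean(0),r)
g=((hsv[...,0]>65)&(hsv[...,0]<95)&(hsv[...,1]>90)).astype(np.uint8)*255
print('green mean along columns: rows range')
for u in range(40,285,12):
    v=np.where(g[150:250,u])[0]+150
    print(u,v.min() if len(v) else None,v.max() if len(v) else None)
a=cv2.resize(im[160:300,285:465],None,fx=3,fy=3,interpolation=cv2.INTER_CUBIC)
b=cv2.resize(im[165:245,30:290],None,fx=3,fy=3,interpolation=cv2.INTER_CUBIC)[:, :780]
W=max(a.shape[1],b.shape[1]);out=np.zeros((a.shape[0]+0,W,3),np.uint8)
cv2.imwrite("pics/crop_bar.png",a);cv2.imwrite("pics/crop_g.png",b)
E
```

```text
[338.22105263 267.12631579] ((432.4252624511719, -248.19857788085938), (89.1822509765625, 24.385578155517578), 84.69808197021484)
[ 76.90625  228.046875] ((535.3109741210938, 358.47418212890625), (70.28905487060547, 26.155302047729492), 88.49485778808594)
[337.41954023 220.29885057] ((537.7839965820312, -250.64547729492188), (40.37886428833008, 166.39675903320312), 5.643552780151367)
[333.5  183.85] ((621.557861328125, -246.6317901611328), (24.901443481445312, 167.89073181152344), 0.8258512020111084)
green mean along columns: rows range
40 None None
52 181 224
64 178 221
76 178 221
88 177 220
100 181 229
112 198 229
124 188 228
136 186 227
148 185 227
160 184 225
172 184 224
184 184 223
196 183 221
208 182 219
220 194 220
232 180 218
244 180 216
256 178 216
268 189 199
280 None None
```

View pics/crop_bar.png

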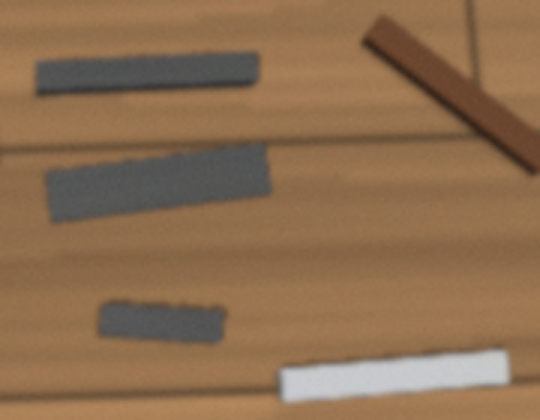

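View pics/crop_g.png

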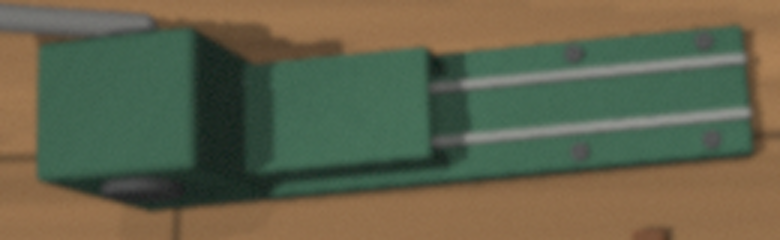

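The enlarged crop confirms it. The long narrow dark piece, crop (148,73), measures 25 x 168 mm and is the long square bar. The one below it is 40 mm wide (the flat bar), and the short one is 89 mm. The second crop shows the channel walls as two light lines, from (745,60)/(750,113) to the guard's mouth at about x=432. Next I'll fit those lines.

Run:
```python
from h import *
def lines(name,box,z=0.038):
    im=cv2.imread(f"pics/{name}0.png");p=arm.camera_params(name)
    hsv=cv2.cvtColor(im,cv2.COLOR_BGR2HSV)
    x0,y0,x1,y1=box
    g=np.zeros(im.shape[:2],np.uint8)
    g[y0:y1,x0:x1]=((hsv[...,1]<95)&(hsv[...,2]>105))[y0:y1,x0:x1]*255
    n,l,st,ce=cv2.connectedComponentsWithStats(g)
    for i in range(1,n):
        if st[i,4]<25: continue
        v,u=np.where(l==i);w=cast(p,np.c_[u,v],z)[:,:2]
        f=cv2.fitLine((w*1000).astype(np.float32),cv2.DIST_HUBER,0,.01,.01).ravel()
        f[:2]*=np.sign(f[1])
        print(name,st[i],'dir deg from +y (toward -x +)',np.degrees(np.arctan2(-f[0],f[1])).round(2),'x at y=-100,0,100:',[(f[2]+(Y-f[3])*f[0]/f[1]).round(1) for Y in(-100,0,100)],'y range',w[:,1].min().round(4),w[:,1].max().round(4))
lines("top",(170,178,290,222))
lines("scene",(270,130,350,215))
p=arm.camera_params("top")
# crop_g pixel -> image: u=30+x/3, v=165+y/3
c=lambda x,y:(30+(x+.5)/3-.5,165+(y+.5)/3-.5)
print("guard top front corners z.086",cast(p,[c(428,49),c(430,157)],.086).round(4))
print("guard top back z.086",cast(p,[c(272,65),c(247,172)],.086).round(4))
print("channel end z.038(rails)",cast(p,[c(745,59),c(750,113)],.038).round(4))
print("channel end z.03",cast(p,[c(741,27),c(752,155)],.030).round(4))
```

```text
top [ 184  179   97   43 1560] dir deg from +y (toward -x +) -4.44 x at y=-100,0,100: [np.float32(584.7), np.float32(592.5), np.float32(600.2)] y range -0.1238 0.0946
top [242 209  15   8  38] dir deg from +y (toward -x +) -1.95 x at y=-100,0,100: [np.float32(555.8), np.float32(559.2), np.float32(562.6)] y range -0.0696 -0.0382
scene [282 148  45  52 163] dir deg from +y (toward -x +) 3.6 x at y=-100,0,100: [np.float32(577.6), np.float32(571.3), np.float32(565.0)] y range -0.12 0.0946
scene [297 154  43  52 173] dir deg from +y (toward -x +) 3.67 x at y=-100,0,100: [np.float32(619.6), np.float32(613.2), np.float32(606.8)] y range -0.1178 0.0962
guard top front corners z.086 [[0.6251 0.1088 0.086 ]
 [0.5452 0.1057 0.086 ]]
guard top back z.086 [[0.6176 0.2273 0.086 ]
 [0.5381 0.2431 0.086 ]]
channel end z.038(rails) [[ 0.621  -0.1203  0.038 ]
 [ 0.5795 -0.1231  0.038 ]]
channel end z.03 [[ 0.6481 -0.1175  0.03  ]
 [ 0.5491 -0.1235  0.03  ]]
```

Run:
```python
from h import *
im=cv2.imread("pics/top0.png").astype(float);p=arm.camera_params("top")
R=im[...,2]  # red is low on green, high on the light rails
w={0:[],1:[]}
for u in range(184,276,2):
    for k,(va,vb) in enumerate(((187,195),(206,211))):
        pass
    for k in(0,1):
        vc=(184.5+(279-u)*9.5/104) if k==0 else (202.5+(279-u)*10/104)
        vs=np.arange(int(vc)-4,int(vc)+6);r=R[vs,u];r=r-r.min()
        j=r.argmax();s=slice(max(j-2,0),j+3);w[k].append((u,(vs[s]*r[s]).sum()/r[s].sum()))
    if u in(200,250):print(u,w[0][-1],w[1][-1])
for k in(0,1):
    X=cast(p,w[k],.038);a,b=np.polyfit(X[:,1],X[:,0],1)
    res=X[:,0]-a*X[:,1]-b
    print(k,'angle',np.degrees(np.arctan(-a)),'x@-.1,0,.1',[round(a*y+b,4) for y in(-.1,0,.1)],'rms mm',res.std()*1e3)
```

```text
200 (200, np.float64(191.0952380952381)) (200, np.float64(209.16666666666666))
250 (250, np.float64(186.22093023255815)) (250, np.float64(204.68441064638785))
0 angle 3.6020904764473842 x@-.1,0,.1 [np.float64(0.6214), np.float64(0.6151), np.float64(0.6088)] rms mm 0.24842813271175507
1 angle 3.5482214350829886 x@-.1,0,.1 [np.float64(0.5792), np.float64(0.573), np.float64(0.5668)] rms mm 0.26953028334754625
```

Both views agree on the channel. The walls are 42 mm apart centre to centre (36 + 6) at an angle of 3.6°, with the centre line at x ≈ 0.593 at y = 0. The mouth is at y ≈ 0.108, since the channel's end at −0.121 plus 230 mm matches the guard's front edge. I'll move over the bar and grip it about 6 mm behind its centre, keeping the tips above the channel walls.

```bash
cat >> h.py <<'E'
def go(x,y,z,yaw):
    "shift (mm, tool axes) and turn (rad) still to go"
    from scipy.spatial.transform import Rotation as R
    s=arm.observe();M=R.from_euler("xyz",s["tcp_rot"],degrees=True).as_matrix()
    d=M.T@(np.array([x,y,z])-s["position"])*1000
    t=-np.radians((yaw-s["tcp_rot"][2]+180)%360-180)
    print("t",round(s["time"],2),"pos",s["position"].round(4),"rot",s["tcp_rot"].round(2),"F",s["wrist_force"].round(1),"w",round(s["grip_width"],4),"g",round(float(s["grip_force"]),1))
    print("shift",d.round(1),"turn",round(t,4))
E
python3 -m inch '[[[41,-17,0],-0.13,108],[[83,-34,0],-0.26,108],[[124,-51,0],-0.39,108],[[166,-68,0],-0.52,108],[[208,-86,0],-0.66,108]]' 40
python3 -c "
from h import *
go(.6217,-.2526,.15,90.83);print(arm.observe()['joint_positions'].round(1))"
```

```text
time: 0.6
position: [0.3415, -0.4655, 0.2333]
tcp_rot: [-180.0, 0.0, 53.1]
wrist_force: [0.8, -0.8, -1.0]
grip_width: 0.0557
grip_force: 0.0
t 0.6 pos [ 0.3415 -0.4655  0.2333] rot [-179.98    0.     53.11] F [ 0.8 -0.8 -1. ] w 0.0557 g 0.0
shift [338.5  96.4  83.3] turn -0.6583
[ 62.5  13.9 -15.8  90.6   3.9  76.1   9.4]
```

```bash
python3 -m inch '[[[36,10,8],-0.13,108],[[72,20,16],-0.26,108],[[108,30,24],-0.39,108],[[144,40,32],-0.52,108],[[180,51,42],-0.6583,108]]'
python3 -c "
from h import *
go(.6217,-.2526,.15,90.83)"
```

```text
time: 1.1
position: [0.4908, -0.3532, 0.1912]
tcp_rot: [180.0, 0.0, 90.8]
wrist_force: [-0.3, -0.2, -0.5]
grip_width: 0.0502
grip_force: 0.0
t 1.1 pos [ 0.4908 -0.3532  0.1912] rot [1.800e+02 1.000e-02 9.083e+01] F [-0.3 -0.2 -0.5] w 0.0502 g 0.0
shift [ 98.7 132.3  41.2] turn -0.0
```

```bash
python3 -m inch '[[[25,33,10],0,108],[[50,66,20],0,108],[[75,100,31],0,108],[[99,132,41],0,108],[[99,132,41],0,108]]'
python3 - <<'E'
from h import *
go(.6217,-.2526,.023,90.83)
p=arm.camera_params("wrist");im=arm.capture("wrist")[:,:,::-1].copy();cv2.imwrite("pics/w1.png",im)
hsv=cv2.cvtColor(im,cv2.COLOR_BGR2HSV)
m=((hsv[...,1]<75)&(hsv[...,2]<110)).astype(np.uint8)*255
m=cv2.morphologyEx(m,cv2.MORPH_OPEN,np.ones((5,5)))
for c in cv2.findContours(m,cv2.RETR_EXTERNAL,cv2.CHAIN_APPROX_NONE)[0]:
    if cv2.contourArea(c)<1500:continue
    r=cv2.minAreaRect((cast(p,c[:,0],.024)[:,:2]*1000).astype(np.float32));print(cv2.boundingRect(c),np.round(r[0],1),np.round(r[1],1),round(r[2],2))
    cv2.drawContours(im,[c],-1,(0,0,255),1)
cv2.imwrite("pics/w1c.png",im)
E
```

```text
time: 1.6
position: [0.6238, -0.247, 0.1481]
tcp_rot: [-179.9, -0.3, 91.0]
wrist_force: [-0.3, 1.0, 0.7]
grip_width: 0.0497
grip_force: 0.0
t 1.6 pos [ 0.6238 -0.247   0.1481] rot [-179.94   -0.28   90.99] F [-0.3  1.   0.7] w 0.0497 g 0.0
shift [ -6.2  -2.1 125. ] turn 0.0028
(354, 240, 206, 80) [ 821.8 -324.2] [226.3  87.9] 2.6
(0, 111, 560, 309) [ 635.8 -356.1] [762.1 386.3] 0.88
```

View pics/w1c.png

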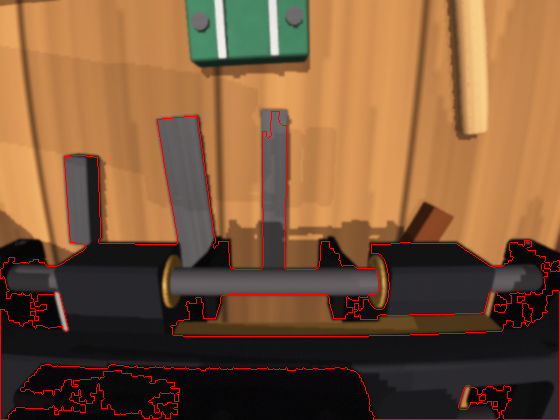

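The wrist view shows the bar between the open fingers. Its far end is at row 110, columns 262–288, and it runs down to row 265. The channel's end is at (190–308, 60). The fingers straddle only the bar. I'll check that end against the top view, then descend.

Run:
```python
from h import *
go(.6217,-.2526,.023,90.83)
p=arm.camera_params("wrist")
im=arm.capture("wrist")[:,:,::-1];g=cv2.cvtColor(im,cv2.COLOR_BGR2HSV)
print(cast(p,[(262,110),(288,110),(262,225),(286,225)],.024).round(4))
for v in(130,160,190,210):
    u=np.where(g[v,240:310,1]<90)[0]+240;print(v,u.min(),u.max(),cast(p,[(u.min(),v),(u.max(),v)],.024)[:,:2].round(4).tolist())
u=np.where(g[80:200,275,1]<90)[0]+80;print(u.min(),cast(p,[(275,u.min())],.024).round(4))
print("chan end rails",cast(p,[(220,57),(275,54)],.038).round(4))
```

```text
t 1.65 pos [ 0.6222 -0.2502  0.1488] rot [-1.7991e+02 -1.6000e-01  9.0830e+01] F [ 0.5 -0.  -0.3] w 0.0499 g 0.0
shift [ -2.7  -0.3 125.8] turn -0.0
[[ 0.6108 -0.1658  0.024 ]
 [ 0.6336 -0.1655  0.024 ]
 [ 0.6114 -0.2718  0.024 ]
 [ 0.6345 -0.2715  0.024 ]]
130 263 288 [[0.6118, -0.183], [0.634, -0.1826]]
160 263 288 [[0.612, -0.2096], [0.6347, -0.2092]]
190 264 288 [[0.6131, -0.2374], [0.6355, -0.2371]]
210 264 287 [[0.6132, -0.2568], [0.635, -0.2565]]
106 [[ 0.6222 -0.1623  0.024 ]]
chan end rails [[ 0.5773 -0.1254  0.038 ]
 [ 0.6215 -0.1227  0.038 ]]
```

```bash
python3 -m inch '[[[-3,0,25],0,108],[[-3,-0.5,50],0,108],[[-3,-0.5,75],0,108],[[-3,-0.5,95],0,108],[[-3,-0.5,110],0,108]]'
python3 -c "
from h import *
go(.6225,-.2526,.023,90.83)"
```

```text
time: 2.2
position: [0.619, -0.2587, 0.0393]
tcp_rot: [-179.9, 0.0, 90.4]
wrist_force: [-0.6, -0.6, 0.5]
grip_width: 0.0504
grip_force: 0.0
t 2.2 pos [ 0.619  -0.2587  0.0393] rot [-1.7991e+02  3.0000e-02  9.0410e+01] F [-0.6 -0.6  0.5] w 0.0504 g 0.0
shift [ 6.1  3.6 16.3] turn -0.0073
```

```bash
python3 -m inch '[[[3,1,5],0,108],[[3,1,10],0,108],[[3,1,15],0,108],[[3,1,15],0,108],[[3,1,15],0,108]]'
python3 -c "
from h import *
go(.6225,-.2526,.023,90.83)"
```

```text
time: 2.7
position: [0.6217, -0.2542, 0.0261]
tcp_rot: [180.0, 0.0, 90.5]
wrist_force: [0.2, 0.1, -0.3]
grip_width: 0.0502
grip_force: 0.0
t 2.7 pos [ 0.6217 -0.2542  0.0261] rot [1.7996e+02 3.0000e-02 9.0530e+01] F [ 0.2  0.1 -0.3] w 0.0502 g 0.0
shift [1.6 0.8 3.1] turn -0.0052
```

```bash
python3 -m inch '[[[1,0.8,3],0,108],[[1,0.8,3],0,108],[[1,0.8,3],0,160],[[1,0.8,3],0,255],[[1,0.8,3],0,255]]' 50
python3 -m inch '[[[0,0,0],0,255],[[0,0,0],0,255],[[0,0,0],0,255],[[0,0,0],0,255],[[0,0,0],0,255]]' 50
python3 -c "
from h import *
go(.6225,-.2526,.023,90.83)"
```

```text
time: 3.2
position: [0.6223, -0.2531, 0.0227]
tcp_rot: [180.0, 0.0, 90.5]
wrist_force: [-0.3, 0.8, -0.1]
grip_width: 0.034
grip_force: 0.0
time: 3.7
position: [0.6226, -0.253, 0.0227]
tcp_rot: [180.0, 0.0, 90.5]
wrist_force: [2.5, -0.4, -0.3]
grip_width: 0.0237
grip_force: 50.0
t 3.7 pos [ 0.6226 -0.253   0.0227] rot [1.7995e+02 1.0000e-02 9.0540e+01] F [ 2.5 -0.4 -0.3] w 0.0237 g 50.0
shift [ 0.4 -0.1 -0.3] turn -0.0051
```

```bash
python3 -m inch '[[[0,0,-4],0,255],[[0,0,-14],0,255],[[0,0,-30],0,255],[[0,0,-46],0,255],[[0,0,-60],0,255]]' 55
python3 - <<'E'
from h import *
go(.5937,-.0078,.083,93.6)
im=arm.capture("scene")[:,:,::-1][60:340,140:420];cv2.imwrite("pics/s1.png",cv2.resize(im,None,fx=2,fy=2))
E
```

```text
time: 4.2
position: [0.6227, -0.2531, 0.0848]
tcp_rot: [179.9, 0.0, 90.5]
wrist_force: [-0.0, 0.2, -7.3]
grip_width: 0.0233
grip_force: 55.0
t 4.2 pos [ 0.6227 -0.2531  0.0848] rot [1.7992e+02 3.0000e-02 9.0540e+01] F [-0.   0.2 -7.3] w 0.0233 g 55.0
shift [245.5 -26.7   1.6] turn -0.0535
```

View pics/s1.png

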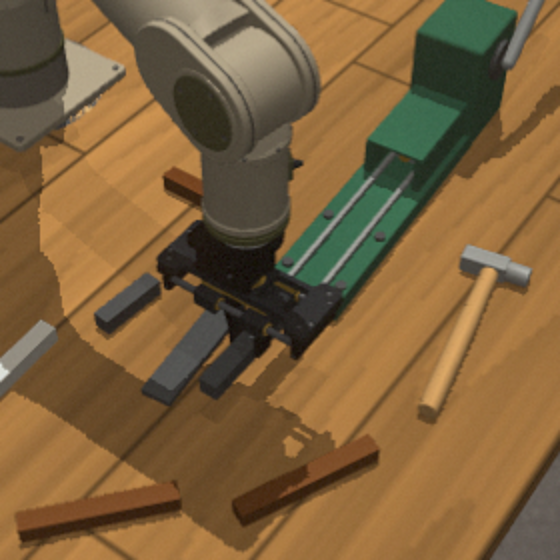

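The bar has left the bench and is level in the grip at crop (235,360). The weight reads 7.3 N, or about 0.75 kg, which fits. Next I carry it over the channel.

```bash
python3 -m inch '[[[12,-1,0],-0.01,255],[[36,-4,0],-0.02,255],[[64,-7,0],-0.03,255],[[92,-10,0],-0.04,255],[[120,-13,0],-0.0535,255]]'
python3 -m inch '[[[28,-9,0],0,255],[[56,-11,0],0,255],[[84,-15,0],0,255],[[108,-19,0],0,255],[[122,-21,0],0,255]]'
python3 -m inch '[[[0,0,0],0,255],[[0,0,0],0,255],[[0,0,0],0,255],[[0,0,0],0,255],[[0,0,0],0,255]]'
python3 -c "
from h import *
go(.5937,-.0078,.053,93.6)"
```

```text
time: 4.75
position: [0.6071, -0.1308, 0.0818]
tcp_rot: [-179.9, -0.0, 93.7]
wrist_force: [0.0, 0.9, -7.6]
grip_width: 0.0236
grip_force: 55.0
time: 5.25
position: [0.5781, -0.0092, 0.0821]
tcp_rot: [-179.9, -0.1, 93.8]
wrist_force: [-0.1, 0.9, -8.1]
grip_width: 0.0234
grip_force: 55.0
time: 5.75
position: [0.5795, -0.0135, 0.0824]
tcp_rot: [-180.0, 0.0, 93.5]
wrist_force: [-0.3, 0.1, -7.6]
grip_width: 0.0232
grip_force: 55.0
t 5.75 pos [ 0.5795 -0.0135  0.0824] rot [-1.7999e+02  1.0000e-02  9.3530e+01] F [-0.3  0.1 -7.6] w 0.0232 g 55.0
shift [ 4.8 14.5 29.4] turn -0.0012
```

```bash
python3 -m inch '[[[0,7,0],-0.001,255],[[0,14,0],-0.001,255],[[0,14.5,0],-0.001,255],[[0,14.5,8],-0.001,255],[[0,14.5,14],-0.001,255]]'
python3 -m inch '[[[0,0,1],0,255],[[0,0,1],0,255],[[0,0,1],0,255],[[0,0,1],0,255],[[0,0,1],0,255]]'
python3 - <<'E'
from h import *
s=arm.observe()
go(.5937,-.0078,.053,93.6)
p=arm.camera_params("wrist");im=arm.capture("wrist")[:,:,::-1].copy()
cv2.imwrite("pics/w2.png",im)
# bar's expected axis at its top and channel walls' inner edges, drawn
a=np.radians(3.6);d=np.array([-np.sin(a),np.cos(a),0]);n=np.array([np.cos(a),np.sin(a),0])
O=np.array([.5864,.108,0])
for off,z in((-21,.038),(21,.038)):
    q=proj(p,np.array([O+d*y/1e3+n*off/1e3+[0,0,z] for y in(-60,-5)]));cv2.line(im,*[tuple(int(v) for v in r) for r in q],(0,0,255),1)
b=s["position"]+[0,0,.001]
q=proj(p,np.array([b+d*y/1e3+n*off/1e3 for off in(-12,12) for y in(40,91)]));print(q.round())
for i in(0,2):cv2.line(im,*[tuple(int(v) for v in r) for r in q[i:i+2]],(0,255,255),1)
cv2.imwrite("pics/w2c.png",im)
E
```

```text
time: 6.25
position: [0.5936, -0.0118, 0.0676]
tcp_rot: [-180.0, 0.0, 93.7]
wrist_force: [-0.4, -1.1, -8.6]
grip_width: 0.0232
grip_force: 55.0
time: 6.75
position: [0.5941, -0.0118, 0.0678]
tcp_rot: [180.0, 0.0, 93.7]
wrist_force: [0.1, -0.6, -7.8]
grip_width: 0.0237
grip_force: 55.0
t 6.75 pos [ 0.5941 -0.0118  0.0678] rot [1.7997e+02 1.0000e-02 9.3650e+01] F [ 0.1 -0.6 -7.8] w 0.0237 g 55.0
shift [ 4.  -0.2 14.8] turn 0.0009
[[249. 190.]
 [247.  83.]
 [296. 190.]
 [299.  83.]]
```

View pics/w2c.png

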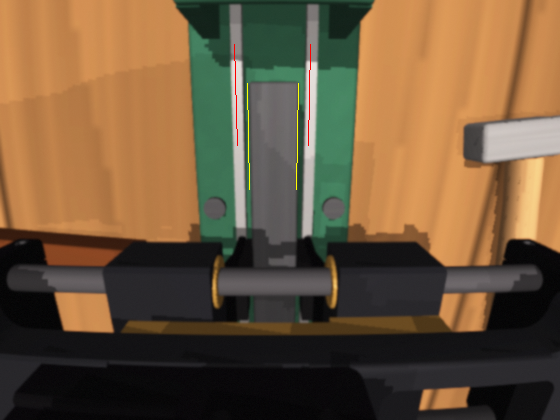

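The bar (columns 249–298) sits midway between the walls (236 and 312) and is parallel to them, with its front short of the guard. I'll lower it gently until the floor carries it.

```bash
python3 -m inch '[[[0,0,4],0,255],[[0,0,8],0,255],[[0,0,11],0,255],[[0,0,12],0,255],[[0,0,12],0,255]]'
python3 -m inch '[[[0,0,0.5],0,255],[[0,0,1],0,255],[[0,0,1],0,255],[[0,0,1],0,255],[[0,0,1],0,255]]'
python3 -m inch '[[[0,0,0.5],0,255],[[0,0,1],0,255],[[0,0,1],0,255],[[0,0,1],0,255],[[0,0,1],0,255]]'
```

```text
time: 7.3
position: [0.5938, -0.0117, 0.0552]
tcp_rot: [-180.0, -0.0, 93.7]
wrist_force: [0.2, -0.2, -8.4]
grip_width: 0.0231
grip_force: 55.0
time: 7.8
position: [0.594, -0.0118, 0.0546]
tcp_rot: [180.0, 0.0, 93.7]
wrist_force: [0.6, 1.0, -7.4]
grip_width: 0.0231
grip_force: 55.0
time: 8.3
position: [0.5939, -0.0118, 0.0535]
tcp_rot: [180.0, 0.0, 93.7]
wrist_force: [0.2, -0.6, -7.6]
grip_width: 0.0237
grip_force: 55.0
```

```bash
python3 -m inch '[[[0,0,0.5],0,255],[[0,0,0.5],0,255],[[0,0,0.5],0,255],[[0,0,0.5],0,255],[[0,0,0.5],0,255]]'
python3 -m inch '[[[0,0,0.5],0,255],[[0,0,0.5],0,255],[[0,0,0.5],0,255],[[0,0,0.5],0,255],[[0,0,0.5],0,255]]'
```

```text
time: 8.8
position: [0.594, -0.0118, 0.0531]
tcp_rot: [180.0, 0.0, 93.7]
wrist_force: [0.6, -0.2, -8.6]
grip_width: 0.0234
grip_force: 55.0
time: 9.3
position: [0.594, -0.0118, 0.0527]
tcp_rot: [180.0, 0.0, 93.7]
wrist_force: [-1.5, -0.2, -4.0]
grip_width: 0.0234
grip_force: 55.0
```

The floor is starting to take the weight at TCP z 0.0527, which matches the 30 mm floor. I'll drop the grip to 15 N, so that finger slip caps the push well below 45 N, and let the bar settle before sliding.

```bash
python3 -m inch '[[[0,0,0.3],0,255],[[0,0,0.3],0,255],[[0,0,0.3],0,255],[[0,0,0.3],0,255],[[0,0,0.3],0,255]]' 15
python3 -m inch '[[[3,0,0],0,255],[[7,0,0],0,255],[[11,0,0],0,255],[[15,0,0],0,255],[[18,0,0],0,255]]'
python3 -m inch '[[[3,0,0],0,255],[[7,0,0],0,255],[[11,0,0],0,255],[[15,0,0],0,255],[[18,0,0],0,255]]'
python3 -c "
from h import *
O=np.array([.5864,.108]);s=arm.observe();d=np.array([-np.sin(np.radians(3.6)),np.cos(np.radians(3.6))]);e=s['position'][:2]-O
print('yg',e@d,'lateral',e@[d[1],-d[0]])"
```

```text
time: 9.8
position: [0.5941, -0.0118, 0.0527]
tcp_rot: [180.0, 0.0, 93.7]
wrist_force: [-4.3, -0.6, 5.3]
grip_width: 0.0239
grip_force: 15.0
time: 10.3
position: [0.594, 0.0043, 0.0527]
tcp_rot: [179.9, 0.1, 93.6]
wrist_force: [0.6, -6.6, 1.4]
grip_width: 0.0239
grip_force: 15.0
time: 10.8
position: [0.5928, 0.0223, 0.0527]
tcp_rot: [179.9, 0.1, 93.6]
wrist_force: [0.9, -6.3, 2.5]
grip_width: 0.024
grip_force: 15.0
yg -0.08597449597761778 lateral 0.0010489686266310643
```

```bash
python3 -m inch '[[[1,0,-0.3],0,255],[[2,0,-0.3],0,255],[[3,0,-0.3],0,255],[[4,0,-0.3],0,255],[[5,0,-0.3],0,255]]'
for i in 1; do :; done
python3 -m inch '[[[1,0,0],0,255],[[2,0,0],0,255],[[3,0,0],0,255],[[4,0,0],0,255],[[4,0,0],0,255]]'
```

```text
time: 11.3
position: [0.5919, 0.0278, 0.0527]
tcp_rot: [179.9, 0.1, 93.6]
wrist_force: [1.0, -5.7, 1.9]
grip_width: 0.024
grip_force: 15.0
time: 11.8
position: [0.5916, 0.0321, 0.0527]
tcp_rot: [179.9, 0.1, 93.6]
wrist_force: [1.4, -5.1, -0.8]
grip_width: 0.0237
grip_force: 15.0
```

```bash
python3 -m inch '[[[0.6,0,0],0,255],[[1.2,0,0],0,255],[[1.8,0,0],0,255],[[2.4,0,0],0,255],[[3,0,0],0,255]]'
python3 -m inch '[[[0.6,0,0],0,255],[[1.2,0,0],0,255],[[1.8,0,0],0,255],[[2.4,0,0],0,255],[[3,0,0],0,255]]'
```

```text
time: 12.3
position: [0.5915, 0.0348, 0.0527]
tcp_rot: [179.9, 0.1, 93.6]
wrist_force: [-0.3, -5.9, 1.1]
grip_width: 0.0238
grip_force: 15.0
time: 12.8
position: [0.5913, 0.0378, 0.0527]
tcp_rot: [179.9, 0.1, 93.6]
wrist_force: [-0.2, -5.6, 1.4]
grip_width: 0.0237
grip_force: 15.0
```

```bash
python3 -m inch '[[[0.6,0,0],0,255],[[1.2,0,0],0,255],[[1.8,0,0],0,255],[[2.4,0,0],0,255],[[3,0,0],0,255]]'
python3 -m inch '[[[0.6,0,0],0,255],[[1.2,0,0],0,255],[[1.8,0,0],0,255],[[2.4,0,0],0,255],[[3,0,0],0,255]]'
```

```text
time: 13.3
position: [0.5911, 0.0408, 0.0527]
tcp_rot: [179.9, 0.1, 93.6]
wrist_force: [-0.5, -6.3, 1.2]
grip_width: 0.0237
grip_force: 15.0
time: 13.8
position: [0.5909, 0.0437, 0.0527]
tcp_rot: [179.9, 0.1, 93.6]
wrist_force: [-0.2, -5.8, 1.6]
grip_width: 0.0239
grip_force: 15.0
```

```bash
python3 -m inch '[[[0.6,0,0],0,255],[[1.2,0,0],0,255],[[1.8,0,0],0,255],[[2.4,0,0],0,255],[[3,0,0],0,255]]'
python3 -m inch '[[[0.6,0,0],0,255],[[1.2,0,0],0,255],[[1.8,0,0],0,255],[[2.4,0,0],0,255],[[3,0,0],0,255]]'
```

```text
time: 14.3
position: [0.5907, 0.0467, 0.0527]
tcp_rot: [179.9, 0.1, 93.6]
wrist_force: [1.0, -6.2, 1.4]
grip_width: 0.024
grip_force: 15.0
time: 14.8
position: [0.5905, 0.0497, 0.0527]
tcp_rot: [179.9, 0.1, 93.6]
wrist_force: [1.1, -6.1, 1.7]
grip_width: 0.0237
grip_force: 15.0
```

```bash
python3 -m inch '[[[0.6,0,0],0,255],[[1.2,0,0],0,255],[[1.8,0,0],0,255],[[2.4,0,0],0,255],[[3,0,0],0,255]]'
python3 -m inch '[[[0.6,0,0],0,255],[[1.2,0,0],0,255],[[1.8,0,0],0,255],[[2.4,0,0],0,255],[[3,0,0],0,255]]'
```

```text
time: 15.3
position: [0.5903, 0.0527, 0.0527]
tcp_rot: [180.0, 0.1, 93.6]
wrist_force: [0.6, -6.3, 1.8]
grip_width: 0.0242
grip_force: 15.0
time: 15.8
position: [0.5901, 0.0557, 0.0527]
tcp_rot: [180.0, 0.1, 93.6]
wrist_force: [0.1, -6.3, 0.6]
grip_width: 0.0238
grip_force: 15.0
```

```bash
python3 -m inch '[[[0.6,0,0],0,255],[[1.2,0,0],0,255],[[1.8,0,0],0,255],[[2.4,0,0],0,255],[[3,0,0],0,255]]'
python3 -c "
from h import *
cv2.imwrite('pics/s2.png',cv2.resize(arm.capture('scene')[60:260,230:400,::-1],None,fx=3,fy=3))"
```

```text
time: 16.3
position: [0.59, 0.0585, 0.0527]
tcp_rot: [179.9, 0.1, 93.6]
wrist_force: [-0.5, -7.3, 1.2]
grip_width: 0.0239
grip_force: 15.0
```

View pics/s2.png

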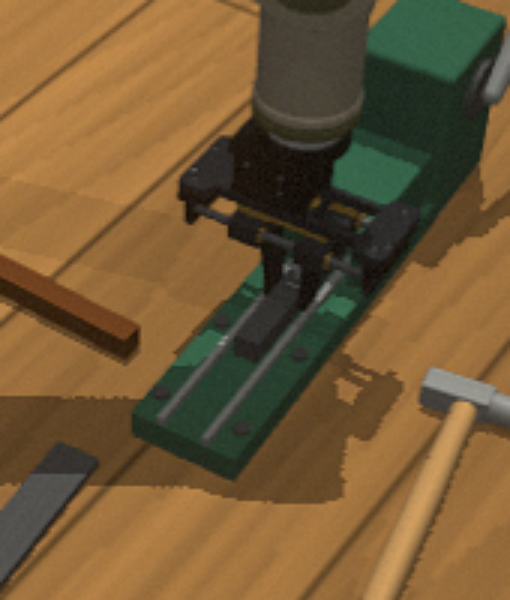

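The view shows the bar lying in the channel between the walls. Its rear end's top edge is at crop (237,333)–(268,345), and the gripper is clear of the guard. I'll check that end for slip in the fingers.

```bash
python3 -c "
from h import *
p=arm.camera_params('scene')
print(cast(p,[(230+237/3,60+333/3),(230+266/3,60+345/3)],.054).round(4)); print(arm.observe()['position'])"
python3 -m inch '[[[0.4,0,0],0,255],[[0.8,0,0],0,255],[[1.2,0,0],0,255],[[1.6,0,0],0,255],[[2,0,0],0,255]]'
```

```text
[[ 0.5863 -0.0173  0.054 ]
 [ 0.6137 -0.0152  0.054 ]]
[0.58993305 0.05870978 0.05268097]
time: 16.85
position: [0.5898, 0.0605, 0.0527]
tcp_rot: [180.0, 0.1, 93.6]
wrist_force: [-0.0, -6.5, 2.2]
grip_width: 0.0244
grip_force: 15.0
```

```bash
python3 -m inch '[[[0.4,0,0],0,255],[[0.8,0,0],0,255],[[1.2,0,0],0,255],[[1.6,0,0],0,255],[[2,0,0],0,255]]'
python3 -m inch '[[[0.4,0,0],0,255],[[0.8,0,0],0,255],[[1.2,0,0],0,255],[[1.6,0,0],0,255],[[2,0,0],0,255]]'
```

```text
time: 17.35
position: [0.5898, 0.0617, 0.0527]
tcp_rot: [180.0, 0.1, 93.6]
wrist_force: [0.4, -9.6, 2.3]
grip_width: 0.0238
grip_force: 15.0
time: 17.85
position: [0.5897, 0.0618, 0.0527]
tcp_rot: [180.0, 0.3, 93.5]
wrist_force: [0.4, -14.9, 4.2]
grip_width: 0.0239
grip_force: 15.0
```

```bash
python3 -m inch '[[[0.4,0,0],0,255],[[0.8,0,0],0,255],[[1.2,0,0],0,255],[[1.6,0,0],0,255],[[2,0,0],0,255]]'
```

```text
time: 18.35
position: [0.5898, 0.062, 0.0527]
tcp_rot: [180.0, 0.4, 93.4]
wrist_force: [-0.3, -19.8, 5.1]
grip_width: 0.0238
grip_force: 15.0
```

The bar came hard up at TCP y 0.0618. The force rose from the 6 N of floor drag to 20 N with no further travel, at a depth of about 45 mm, which is within 20–50. That leaves about 14 N on the stop, well under 45 N. I'll ease the push while keeping it slightly positive, then release.

```bash
python3 -m inch '[[[-1,0,0],0,255],[[-2,0,0],0,255],[[-3,0,0],0,255],[[-4,0,0],0,255],[[-4,0,0],0,255]]'
```

```text
time: 18.85
position: [0.5897, 0.0619, 0.0527]
tcp_rot: [180.0, 0.1, 93.6]
wrist_force: [0.9, -8.4, 1.4]
grip_width: 0.0236
grip_force: 15.0
```

```bash
python3 -m inch '[[[-0.5,0,0],0,170],[[-0.5,0,0],0,150],[[-0.5,0,0],0,130],[[-0.5,0,0],0,108],[[-0.5,0,0],0,108]]'
python3 -m inch '[[[0,0,0],0,108],[[0,0,0],0,108],[[0,0,-3],0,108],[[0,0,-10],0,108],[[0,0,-25],0,108]]'
```

```text
time: 19.35
position: [0.5891, 0.0639, 0.0525]
tcp_rot: [180.0, -0.0, 93.7]
wrist_force: [-0.7, -0.0, 0.0]
grip_width: 0.0474
grip_force: 0.0
time: 19.85
position: [0.5885, 0.0635, 0.0776]
tcp_rot: [-179.9, 0.0, 93.7]
wrist_force: [0.6, 0.4, 0.4]
grip_width: 0.05
grip_force: 0.0
```

```bash
python3 -m inch '[[[0,0,-20],0,108],[[0,0,-50],0,108],[[-20,0,-80],0,108],[[-50,0,-110],0,108],[[-80,0,-130],0,108]]'
python3 -m inch '[[[-40,0,0],0,108],[[-80,0,0],0,108],[[-120,0,0],0,108],[[-140,0,0],0,108],[[-140,0,0],0,108]]'
python3 -c "
from h import *
p=arm.camera_params('scene');im=arm.capture('scene')[:,:,::-1]
cv2.imwrite('pics/s3.png',cv2.resize(im[100:240,250:390],None,fx=4,fy=4))
cv2.imwrite('pics/t3.png',arm.capture('top')[:,:,::-1])"
```

```text
time: 20.35
position: [0.5949, -0.0165, 0.2116]
tcp_rot: [179.8, 0.0, 93.7]
wrist_force: [1.5, -0.9, -0.1]
grip_width: 0.0505
grip_force: 0.0
time: 20.85
position: [0.6028, -0.1604, 0.2086]
tcp_rot: [180.0, 0.1, 93.3]
wrist_force: [0.1, -0.5, 0.6]
grip_width: 0.0504
grip_force: 0.0
```

View pics/s3.png

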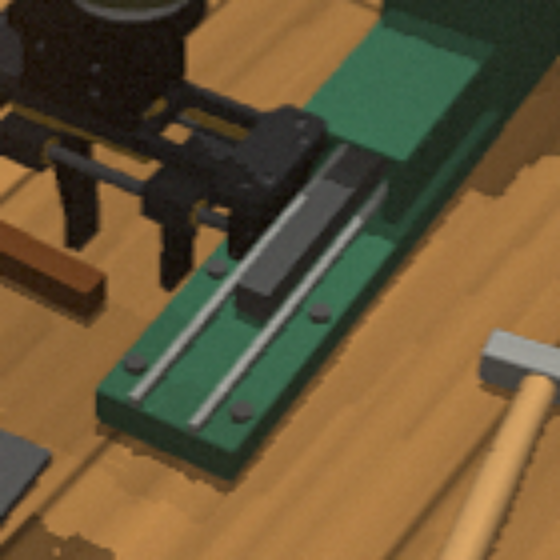

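The bar lies between the walls with its front under the guard, and the fingers are well clear. Its rear top edge is at crop (240,290)–(270,303). I'll check that against the contact position.

Run:
```python
from h import *
p=arm.camera_params('scene')
print(cast(p,[(250+240/4,100+290/4),(250+268/4,100+303/4)],.054).round(4))
o=np.array([.5864,.108,.054]);d=np.array([-.0628,.998,0])
pt=arm.camera_params('top');im=cv2.imread('pics/t3.png');print(proj(pt,[o-d*.125,o]).round(1))
hsv=cv2.cvtColor(im,cv2.COLOR_BGR2HSV);m=(hsv[...,1]<60)&(hsv[...,2]<100)
for v in range(190,204,2):
    u=np.where(m[v,172:262])[0]+172;print(v,(u.min(),u.max(),cast(pt,[(u.max()+.5,v)],.054).round(4)) if len(u) else None)
print(arm.observe()['time'])
```

```text
[[ 0.5913 -0.0203  0.054 ]
 [ 0.6118 -0.0198  0.054 ]]
[[231.4 195.9]
 [176.2 201.2]]
190 None
192 (np.int64(173), np.int64(232), array([[ 0.6031, -0.0193,  0.054 ]]))
194 (np.int64(173), np.int64(232), array([[ 0.5985, -0.0193,  0.054 ]]))
196 (np.int64(173), np.int64(232), array([[ 0.594 , -0.0193,  0.054 ]]))
198 (np.int64(174), np.int64(232), array([[ 0.5895, -0.0192,  0.054 ]]))
200 (np.int64(174), np.int64(232), array([[ 0.5849, -0.0192,  0.054 ]]))
202 (np.int64(174), np.int64(230), array([[ 0.5805, -0.0147,  0.054 ]]))
20.95
```

The rear end reads y = −0.019, against −0.017 expected at contact. That agrees within the 2 mm calibration but doesn't settle the 8 mm pad, so I'll feel once more from behind with closed fingers, gently.

```bash
python3 -m inch '[[[0,0,0],0,255],[[0,0,0],0,255],[[0,0,0],0,255],[[0,0,0],0,255],[[0,0,0],0,255]]' 15
python3 -c "
from h import *
go(.596,-.045,.054,93.6)"
```

```text
time: 21.45
position: [0.6032, -0.1558, 0.2076]
tcp_rot: [180.0, 0.0, 93.7]
wrist_force: [0.9, 0.0, 0.7]
grip_width: 0.0178
grip_force: 0.0
t 21.45 pos [ 0.6032 -0.1558  0.2076] rot [1.800e+02 1.000e-02 9.367e+01] F [0.9 0.  0.7] w 0.0178 g 0.0
shift [ 1.110e+02 -1.000e-01  1.536e+02] turn 0.0013
```

```bash
python3 -m inch '[[[25,0,25],0,255],[[55,0,55],0,255],[[85,0,85],0,255],[[100,0,105],0,255],[[105,0,115],0,255]]'
python3 -m inch '[[[0,0,12],0,255],[[0,0,24],0,255],[[0,0,32],0,255],[[0,0,37],0,255],[[0,0,37],0,255]]'
python3 -c "
from h import *
go(.596,-.045,.054,93.6)"
```

```text
time: 21.95
position: [0.5954, -0.0488, 0.0907]
tcp_rot: [-179.9, -0.1, 93.8]
wrist_force: [-0.9, -0.8, 0.1]
grip_width: 0.0005
grip_force: 0.0
time: 22.45
position: [0.5963, -0.0518, 0.055]
tcp_rot: [-180.0, 0.0, 93.6]
wrist_force: [-0.0, 0.5, 0.4]
grip_width: 0.0003
grip_force: 0.0
t 22.45 pos [ 0.5963 -0.0518  0.055 ] rot [-179.96    0.     93.61] F [-0.   0.5  0.4] w 0.0003 g 0.0
shift [6.8 0.1 1. ] turn 0.0001
```

```bash
python3 -m inch '[[[3,0,1],0,255],[[7,0,1],0,255],[[11,0,1],0,255],[[14,0,1],0,255],[[15,0,1],0,255]]'
python3 -m inch '[[[1,0,0],0,255],[[2,0,0],0,255],[[3,0,0],0,255],[[4,0,0],0,255],[[4,0,0],0,255]]'
python3 -m inch '[[[0.6,0,0],0,255],[[1.2,0,0],0,255],[[1.8,0,0],0,255],[[2.4,0,0],0,255],[[3,0,0],0,255]]'
```

```text
time: 22.95
position: [0.5956, -0.0355, 0.0547]
tcp_rot: [180.0, -0.0, 93.7]
wrist_force: [-1.2, -0.3, 0.5]
grip_width: 0.0004
grip_force: 0.0
time: 23.45
position: [0.5952, -0.0321, 0.0545]
tcp_rot: [-180.0, -0.0, 93.7]
wrist_force: [-0.1, -0.3, 0.1]
grip_width: 0.0008
grip_force: 0.0
time: 23.95
position: [0.5951, -0.0292, 0.0545]
tcp_rot: [180.0, 0.0, 93.7]
wrist_force: [0.2, 0.3, 0.4]
grip_width: 0.0009
grip_force: 0.0
```

```bash
python3 -m inch '[[[0.6,0,0],0,255],[[1.2,0,0],0,255],[[1.8,0,0],0,255],[[2.4,0,0],0,255],[[3,0,0],0,255]]'
```

```text
time: 24.45
position: [0.5949, -0.0268, 0.0545]
tcp_rot: [180.0, 0.0, 93.6]
wrist_force: [-0.4, -3.4, 0.2]
grip_width: 0.0004
grip_force: 1.5
```

Contact with the bar's rear is at TCP y ≈ −0.027. I'll now press a little at a time.

```bash
python3 -m inch '[[[0.5,0,0],0,255],[[1,0,0],0,255],[[1.5,0,0],0,255],[[1.5,0,0],0,255],[[1.5,0,0],0,255]]'
python3 -m inch '[[[0.5,0,0],0,255],[[1,0,0],0,255],[[1.5,0,0],0,255],[[1.5,0,0],0,255],[[1.5,0,0],0,255]]'
```

```text
time: 24.95
position: [0.5949, -0.0267, 0.0546]
tcp_rot: [180.0, 0.1, 93.6]
wrist_force: [0.9, -6.9, 0.3]
grip_width: 0.0003
grip_force: 3.3
time: 25.45
position: [0.5949, -0.0266, 0.0546]
tcp_rot: [180.0, 0.2, 93.5]
wrist_force: [0.4, -10.7, 0.6]
grip_width: 0.0005
grip_force: 5.2
```

```bash
python3 -m inch '[[[0.5,0,0],0,255],[[1,0,0],0,255],[[1.5,0,0],0,255],[[1.5,0,0],0,255],[[1.5,0,0],0,255]]'
```

```text
time: 25.95
position: [0.5949, -0.0265, 0.0546]
tcp_rot: [-180.0, 0.3, 93.4]
wrist_force: [0.9, -13.9, 0.7]
grip_width: 0.0006
grip_force: 7.0
```

The bar holds still at 14 N, well above its floor drag of about 5 N, so it is hard against the stop. I'll back away and hand in.

```bash
python3 -m inch '[[[-3,0,0],0,255],[[-8,0,0],0,255],[[-18,0,0],0,255],[[-30,0,0],0,255],[[-40,0,-10],0,255]]'
python3 -m inch '[[[0,0,-30],0,255],[[0,0,-60],0,255],[[0,0,-90],0,255],[[0,0,-110],0,255],[[0,0,-120],0,255]]'
python3 -m inch '[[[0,0,0],0,255],[[0,0,0],0,255],[[0,0,0],0,255],[[0,0,0],0,255],[[0,0,0],0,255]]'
python3 - <<'E'
from h import *
pt=arm.camera_params('top');im=arm.capture('top')[:,:,::-1]
hsv=cv2.cvtColor(im,cv2.COLOR_BGR2HSV);m=(hsv[...,1]<60)&(hsv[...,2]<100)
for v in(194,196,198):
    u=np.where(m[v,172:250])[0]+172;print(v,u.min(),u.max())
s=arm.observe();print(s['time'],s['position'],s['wrist_force'])
print(arm.hand_in())
E
```

```text
time: 26.45
position: [0.5963, -0.063, 0.0636]
tcp_rot: [-179.9, -0.0, 93.6]
wrist_force: [0.3, -0.7, -0.2]
grip_width: 0.0003
grip_force: 0.0
time: 26.95
position: [0.598, -0.0623, 0.1874]
tcp_rot: [179.8, 0.0, 93.6]
wrist_force: [0.4, -0.5, -1.1]
grip_width: 0.0
grip_force: 0.0
time: 27.45
position: [0.5969, -0.0616, 0.1838]
tcp_rot: [-179.9, -0.0, 93.7]
wrist_force: [-0.0, 0.5, 0.2]
grip_width: 0.0004
grip_force: 0.0Traceback (most recent call last):
  File "<stdin>", line 5, in <module>
    return umr_minimum(a, axis, None, out, keepdims, initial, where)
ValueError: zero-size array to reduction operation minimum which has no identity
```

```bash
python3 -c "
from h import *
a=arm.capture('scene')[100:240,250:390,::-1];b=arm.capture('top')[150:290,130:270,::-1]
cv2.imwrite('pics/f.png',np.hstack([cv2.resize(a,(400,400)),cv2.resize(b,(400,400))]))"
```

```text
(no output)
```

View pics/f.png

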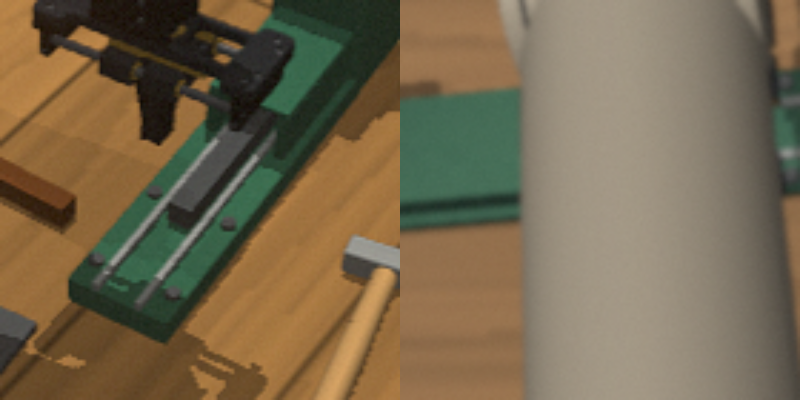

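The top view failed only because the arm blocks it. The scene view shows the bar still in place in the channel, with its rear at (185,210), and the gripper clear above.

```bash
python3 -c "
from station import arm
print(arm.hand_in())"
```

```text
the job is handed in; nothing more can be done
None
```

The long square bar lies in the cropper's channel, hard against the hidden stop about 45 mm past the mouth; the push never read over about 20 N, the bar is released with the arm clear, and the job was handed in at about 28 s, with no verdict returned.

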